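Find and reject the rattling optics housing

TASK

One of the three sealed optics housings in the white-walled rack has a loose piece inside: take them up and tip them end for end to feel which one shifts. Lay the rattling one, black cap uphill, in the blue sloping rest and let go, so that you can take it again by its upper end, and stand it cap up in the red reject pot, setting it down on the pot's floor without dropping it. The two sound housings must end lying fully down in the rack, and nothing else on the bench is to be disturbed.

Things in the scene. Friction and masses are not known exactly. Their poses are not given: they have to be found in the camera images.
- cell_a: Sealed aluminium optics housing: closed flat-sided bar 140 mm long, 46 x 46 mm in section, black cap over the last 24 mm of one end with an amber window in its face. 0.43 to 0.50 kg. Origin at its centre; +x lengthwise towards the black cap, z up as it lies at the start. One of cell_a, b, c (it changes) is loose inside.
- cell_b: Housing just like cell_a. The loose one holds a 0.24 kg piece that can slide 29 mm either way from mid-bore, where it starts, so all three balance alike at first. It slides when tipped over 15 degrees from level (its friction varies) and stays put when level. In a sound one the same weight sits fixed at the middle.
- cell_c: Housing just like cell_a. Feel: with a housing held level by its middle, a loose piece at one end puts about 0.06 N m of turning moment on the hand compared with balance; at the other end the opposite (about 0.12 N m between the two). A sound one shows next to no change.
- rack: Fixed rack, 172 mm (x) by 330 mm (y), black base 10 mm thick, white walls. Origin on the table under its middle, z up. Three nests at y = -100, 0 and +100 mm, x = 0. A housing lies in each along the rack's x (cap to +x at the start), underside 30 mm and centre 53 mm above the table. Gap between neighbouring housings 54 mm.
- rack_nest (a point): Centre of a housing lying in the rack's middle nest. White side walls, 8 mm thick, 4 mm off the housing, to 73 mm above the table, stand only beside its ends: from 30 mm to 74 mm either side of the middle. Between them the sides are open for fingers down to the base. End walls, to 50 mm above the table, stand 4 mm off each end.
- rest: Fixed sloping rest with blue guides; slope of aluminium 100 mm long, 38 mm wide (fingers pass beside it), rising 30 degrees towards the rest's +x from a toe 25 mm above the origin, which is on the table, z up. Rubber foot 140 x 80 mm. The housing goes in lengthwise, black cap uphill, lower end against the blue toe stop.
- rest_bed (a point): The centre of a housing lying in the sloping rest against its toe stop: 49 mm along the rest's x, 80 mm above the table; axes those of rest (level). The housing's upper 40 mm stands free beyond the slope's top. Blue guides, 54 mm apart inside, flank the lowest 36 mm only; guides and stop rise 36 mm above the slope.
- pot: Fixed round red reject pot: inside 85 mm across, outside 95 mm, rim 75 mm and inner floor 6 mm above the table, foot flange 120 mm across. Origin on the table under its centre, z up. A housing standing in it has 71 mm out above the rim; fingers do not fit beside it inside, so it is held near its upper end.
- objective_1: Bystander: chrome microscope objective with a yellow band, 42 mm across, 60 mm tall, standing loose. Origin at the centre of its underside.
- objective_2: Bystander: like objective_1 with a blue band.
- bottle: Bystander: white plastic bottle, 48 mm across, 130 mm tall, loose. Origin at the centre of its underside.
- tin: Bystander: low glass jar with grey lid, 70 mm across, 45 mm tall, loose. Origin at the centre of its underside.
- screwdriver: Bystander: screwdriver 170 mm long lying loose, along its x.
Things that resemble listed ones, but are neither listed nor needed, are in the scene too. What is shaped like the cell_c but purple is not meant. What is shaped like the cell_a but purple is not meant.

How it is judged (in metres and radians):
On the way:
1. the rattling housing lies in the sloping rest, cap uphill, let go (distance between inner_r_c0 and rest_bed below 0.05 m and contact force between the fingers and anything else below 0.2 N and ((distance between cell_a and rest_bed below 0.02 m and linear speed of cell_a below 0.03 m/s and angle between cell_a's own x axis and vertical below 1.25 rad) or (distance between cell_b and rest_bed below 0.02 m and linear speed of cell_b below 0.03 m/s and angle between cell_b's own x axis and vertical below 1.25 rad) or (distance between cell_c and rest_bed below 0.02 m and linear speed of cell_c below 0.03 m/s and angle between cell_c's own x axis and vertical below 1.25 rad))), for 0.2 s.
At the end, for the whole second after the job is handed in: The loose housing stands cap up on the red pot's floor (centre within 40 mm of its axis and 12 mm of full depth, leaning under 0.3 rad); the other two lie fully down in rack nests, any nest (12 mm along and across, 6 mm in height, 0.15 rad); all at rest (horizontal distance between inner_r_c0 and pot below 0.045 m and z of inner_r_c0 in the frame of pot below 0.12 m and ((horizontal distance between cell_a and pot below 0.04 m and z of cell_a in the frame of pot below 0.088 m and angle between cell_a's own x axis and vertical below 0.3 rad) or (horizontal distance between cell_b and pot below 0.04 m and z of cell_b in the frame of pot below 0.088 m and angle between cell_b's own x axis and vertical below 0.3 rad) or (horizontal distance between cell_c and pot below 0.04 m and z of cell_c in the frame of pot below 0.088 m and angle between cell_c's own x axis and vertical below 0.3 rad)) and ((horizontal distance between cell_a and pot below 0.04 m and z of cell_a in the frame of pot below 0.088 m and angle between cell_a's own x axis and vertical below 0.3 rad) or (z of cell_a in the frame of rack between 0.046 and 0.059 m and x of cell_a in the frame of rack between -0.012 and 0.012 m and angle between the x axis of cell_a and the x axis of rack, either way round below 0.15 rad and (y of cell_a in the frame of rack between -0.112 and -0.088 m or y of cell_a in the frame of rack between -0.012 and 0.012 m or y of cell_a in the frame of rack between 0.088 and 0.112 m))) and ((horizontal distance between cell_b and pot below 0.04 m and z of cell_b in the frame of pot below 0.088 m and angle between cell_b's own x axis and vertical below 0.3 rad) or (z of cell_b in the frame of rack between 0.046 and 0.059 m and x of cell_b in the frame of rack between -0.012 and 0.012 m and angle between the x axis of cell_b and the x axis of rack, either way round below 0.15 rad and (y of cell_b in the frame of rack between -0.112 and -0.088 m or y of cell_b in the frame of rack between -0.012 and 0.012 m or y of cell_b in the frame of rack between 0.088 and 0.112 m))) and ((horizontal distance between cell_c and pot below 0.04 m and z of cell_c in the frame of pot below 0.088 m and angle between cell_c's own x axis and vertical below 0.3 rad) or (z of cell_c in the frame of rack between 0.046 and 0.059 m and x of cell_c in the frame of rack between -0.012 and 0.012 m and angle between the x axis of cell_c and the x axis of rack, either way round below 0.15 rad and (y of cell_c in the frame of rack between -0.112 and -0.088 m or y of cell_c in the frame of rack between -0.012 and 0.012 m or y of cell_c in the frame of rack between 0.088 and 0.112 m))) and linear speed of each of cell_a, cell_b, cell_c below 0.02 m/s); the robot touches nothing.
It fails at once if a housing is dropped into the pot (faster than 0.5 m/s inside or just over it) ((horizontal distance between cell_a and pot below 0.04 m and z of cell_a in the frame of pot below 0.14 m and linear speed of cell_a above 0.5 m/s) or (horizontal distance between cell_b and pot below 0.04 m and z of cell_b in the frame of pot below 0.14 m and linear speed of cell_b above 0.5 m/s) or (horizontal distance between cell_c and pot below 0.04 m and z of cell_c in the frame of pot below 0.14 m and linear speed of cell_c above 0.5 m/s)).
It fails at once if a bystander on the bench is moved more than 30 mm (distance of any of objective_1, objective_2, bottle, tin, screwdriver from where it was at the start of the episode above 0.03 m).
It also fails if it takes over 72 s, if anything falls off the work surface, if the arm or the gripper's body presses on something with over 40 N, if the wrist force passes 120 N, or if a joint passes its speed limit or range.

ROBOT

A 6-joint arm with a two-finger parallel gripper is mounted at the origin on the work surface. World frame = base frame: x ahead of the robot, y to its left, z up, the work surface at z = 0. Lengths are in mm, angles in rad, forces in N, time in s.
With the tool pointing down it reaches from about 350 to 875 mm from the base axis. Payload 4.2 kg.
Tool frame: the origin (TCP) lies between the finger pads; the fingertips stand 25 mm ahead of it and the grasp point (between the pads) lies 6 mm ahead of it; z points along the fingers, y is the line along which they close (so a half turn about z gives the same grasp; the last joint's range is limited). The gripper opens to 85 mm and grips with 20 to 120 N. Pads are 22 mm wide; open, the fingers measure 114 mm over their backs; the gripper's body (76 mm by 85 mm) begins 54 mm behind the grasp point. The pads swing forward as they close: fully open they stand 13 mm farther back than shut.
Start: joints at [-0.917, 0.385, 0.008, 0, -1.194, -0.259], TCP at [240.403, -576.893, 256.312] pointing down, gripper open.
Joint ranges: [-3.14, 3.14], [-1.21, 2.06], [-1.07, 1.41], [-3.16, 2.05], [-2.99, -0.16], [-3.1, 3.1]. Speed limits (rad/s): [2.79, 2.79, 3.14, 3.14, 3.14, 3.14].

INTERFACE

Orientations are given as a unit quaternion [x, y, z, w].
In Python, from bench import read_state, get_image, job_done gives the robot as it stands.
- The arm moves only by the tool play_rows, never from a script. Its argument "series" is a list of rows, each a list of 6 numbers: the shift along the world's x, y, z in mm, then the turn, a rotation vector about the world's x, y, z in units of 6 degrees (1.0 is 6 degrees). A call has 1 to 20 rows; each row shifts and turns the commanded pose from where the row before left it; what a row does not reach is not made up. A row lasts 1/12 s, in which the tool goes at most 41.7 mm and 7.16 degrees, less where a joint would pass 70% of its speed; a pose out of reach is approached as far as the arm can. A call is refused whole if a number of a shift passes 41.7 or a number of a turn 1, either way. A call with a gripper value outside its range is refused whole. "gripper" is the opening, from 0 (shut) to 1 (fully open), set as the call begins (left out, the last holds). The fingers move at their own pace and stop on an object; the grip force is fixed at half the most. Time passes only in rows, so rows that do not move let the fingers close. It gives the time, the measured TCP pose, the force, the opening and the grip force at its end, in the units of the state.
- read_state(): the state, without advancing time (a new reading comes with each control period).
- get_image(name): name is "scene" or "top"; returns a dict with "image" (384x512x3 uint8, red, green, blue), "fx", "fy", "cx", "cy" (pixels), "dist_coeffs" ([k1, k2, p1, p2, k3] as OpenCV has them; the pictures are not rectified), "eye" and "rotation" of the camera in the world. Camera axes: x right, y down, z forward; pixel columns grow to the right and rows downward; lengths in mm; the calibration is good to about 2 mm. A picture is of the moment at which its call begins. There is no depth.
- job_done(): hands the job in; it is judged then, once.
The state is a dict: "clock": time; "joints": joint angles; "joint_vel": joint speeds; "joint_efforts": joint torques, N m; "position": TCP position; "ee_rot": TCP orientation; "contact_force": force on the tool from outside, world axes, zero at the start; "wrist_torque": the same for the moment, N m; "gripper_width": finger opening in mm; "grasp_force": force on a finger pad.
Only numpy, scipy, OpenCV 4.12 (cv2) and the standard library are available. Lean on these libraries where they do the work, as an engineer would, in place of code of your own. Each camera call takes 0.05 s, during which the arm holds its last target. There are 200 camera calls.

## Working session

There is one attempt and no reset: what is moved stays moved. The work goes in short steps, Python scripts to look and compute and a tool call to move; the robot and the scene stay as the last step left them, time stands still between calls to the robot, and variables do not carry over. Pictures are saved under pics/ and viewed, at most 10 in all, crops included, and the job is handed in when it is done.

Besides the shell and the picture viewer there is one more tool, called after "Call:" in YAML: its name, and indented under it one key for each argument. play_rows: Moves the arm, as the interface text tells. Its arguments: {"type":"object","properties":{"series":{"type":"array","items":{"type":"array","items":{"type":"number"}}},"gripper":{"type":"number"}},"required":["series"]}

```bash
ls; mkdir -p pics; python3 - <<'E'
from bench import *
import cv2,numpy as np
for n in("scene","top"):
    d=get_image(n);cv2.imwrite(f"pics/{n}0.png",d["image"][:,:,::-1]);print({k:np.round(v,4).tolist() for k,v in d.items() if k!="image"})
print(read_state())
E
```

```text
pics
{'fx': 405.6547, 'fy': 405.6547, 'cx': 252.7175, 'cy': 190.9885, 'dist_coeffs': [0.0007, 0.0, 0.0, 0.0, 0.0], 'eye': [928.5636, 555.654, 943.8658], 'rotation': [0.28, 0.9054, -0.3045, -0.0962]}
{'fx': 419.7796, 'fy': 419.7796, 'cx': 252.1729, 'cy': 186.677, 'dist_coeffs': [-0.0683, 0.0, 0.0, 0.0, 0.0], 'eye': [386.9104, 10.3628, 954.4659], 'rotation': [-0.696, 0.7136, -0.0611, 0.0511]}
{'clock': 0.1, 'joints': array([-9.17395736e-01,  3.85505873e-01,  6.72116641e-03, -4.11279999e-04,
       -1.19397025e+00, -2.58617384e-01]), 'joint_vel': array([ 0.00094904, -0.00240461,  0.00329126,  0.0035615 , -0.00058341,
       -0.00080194]), 'joint_efforts': array([-4.44693005e-04, -3.93321419e+01,  1.88928187e+01,  4.19797406e+00,
       -2.61732894e-03, -3.68970859e-06]), 'position': array([ 240.21814518, -576.47595598,  255.30242924]), 'ee_rot': array([-1.96037774e-01,  9.80595837e-01,  9.63415256e-04, -2.59652119e-04]), 'contact_force': array([ 0.4442669 , -0.335387  ,  0.04441271]), 'wrist_torque': array([ 0.03132774,  0.00074436, -0.01691801]), 'grasp_force': 0.0, 'gripper_width': 85.42861718566407}
```

View pics/scene0.png

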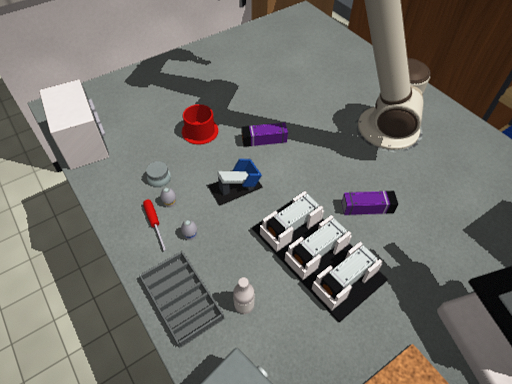

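View pics/top0.png

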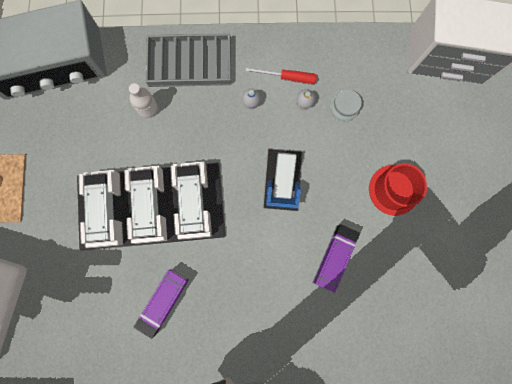

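```bash
cat > h.py <<'E'
import cv2,numpy as np
from scipy.spatial.transform import Rotation as R
from bench import *
def cam(n):
    d=get_image(n); d["K"]=np.array([[d["fx"],0,d["cx"]],[0,d["fy"],d["cy"]],[0,0,1]]); d["D"]=np.array(d["dist_coeffs"],float)
    q=np.array(d["rotation"]); d["Rm"]=R.from_quat(q).as_matrix() if q.size==4 else q
    return d
def px2w(d,uv,z):
    p=cv2.undistortPoints(np.array(uv,float).reshape(-1,1,2),d["K"],d["D"]).reshape(-1,2)
    r=np.c_[p,np.ones(len(p))]@d["Rm"].T; e=np.array(d["eye"])
    return e+r*((np.broadcast_to(z,len(p))-e[2])/r[:,2])[:,None]
def w2px(d,P):
    Rc=d["Rm"].T
    return cv2.projectPoints(np.array(P,float).reshape(-1,1,3),cv2.Rodrigues(Rc)[0],-Rc@np.array(d["eye"]),d["K"],d["D"])[0].reshape(-1,2)
E
python3 - <<'E'
from h import *
d=cam("top");im=d["image"][:,:,::-1]
a=cv2.resize(im[148:258,70:310],None,fx=3.33,fy=3.33,interpolation=3)[:, :800]
b=cv2.resize(im[150:225,300:440],None,fx=3,fy=3,interpolation=3)
s=cam("scene");c=cv2.resize(s["image"][95:205,175:305,::-1],None,fx=2,fy=2,interpolation=3)
o=np.zeros((600,800,3),np.uint8);o[:a.shape[0],:a.shape[1]]=a;o[370:370+b.shape[0],:b.shape[1]]=b;o[370:370+c.shape[0],440:440+c.shape[1]]=c
cv2.imwrite("pics/c1.png",o)
print(px2w(d,[(79,172),(222,162),(82,249),(225,236),(268,149),(302,152),(264,208),(299,210)],[10,10,10,10,0,0,0,0]).round(0))
E
```

```text
[[ 582.  394.   10.]
 [ 597.   63.   10.]
 [ 406.  380.   10.]
 [ 428.   59.   10.]
 [ 628.  -44.    0.]
 [ 619. -124.    0.]
 [ 490.  -31.    0.]
 [ 483. -111.    0.]]
```

View pics/c1.png

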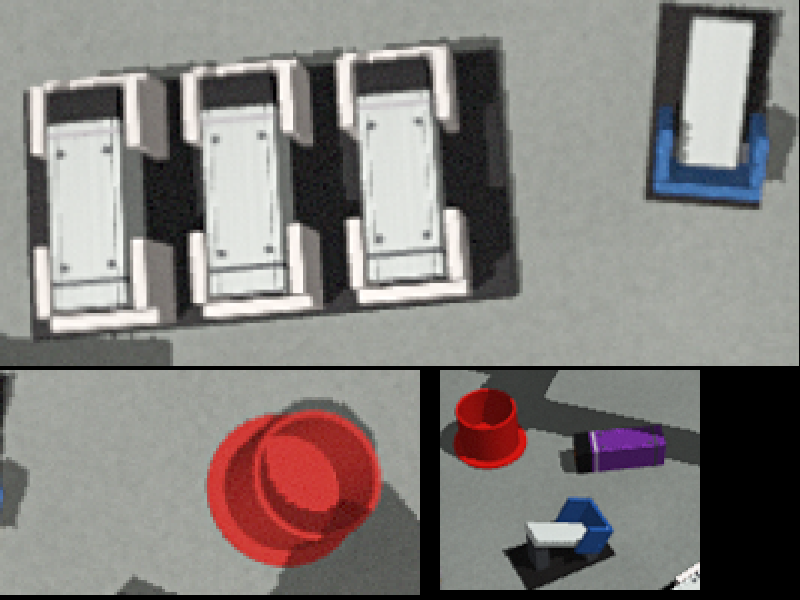

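```bash
cat > fit.py <<'E'
from h import *
from scipy.optimize import minimize,least_squares
T=cam("top");S=cam("scene")
def red(d):
    i=d["image"].astype(int);m=((i[...,0]>90)&(i[...,0]>2.2*i[...,1])&(i[...,0]>2.2*i[...,2])).astype(np.uint8)
    n,l,st,_=cv2.connectedComponentsWithStats(m);k=1+st[1:,4].argmax();return (l==k).astype(np.uint8)
t=np.linspace(0,2*np.pi,48)
def sil(d,p,s=4):
    o=np.zeros((384*s,512*s),np.uint8)
    for C in ([(60,0),(60,3)],[(47.5,0),(47.5,75)]):
        P=np.concatenate([np.c_[p[0]+r*np.cos(t),p[1]+r*np.sin(t),0*t+z] for r,z in C])
        cv2.fillConvexPoly(o,cv2.convexHull(((w2px(d,P)+.5)*s).astype(np.float32)).astype(np.int32),1)
    return cv2.resize(o.astype(np.float32),(512,384),interpolation=cv2.INTER_AREA)
for D in ([T],[S],[T,S]):
    M=[red(d) for d in D]
    f=lambda p:sum(np.abs(sil(d,p)-m).sum() for d,m in zip(D,M))
    r=minimize(f,[560,-310],method="Nelder-Mead",options=dict(initial_simplex=[[560,-310],[580,-310],[560,-330]]));print("pot",r.x.round(1),r.fun,[m.sum() for m in M])
def pose(name,L,px,p0):
    L=np.array(L,float);px=np.array(px,float)
    def W(p):
        c,s=np.cos(p[2]),np.sin(p[2]);return np.c_[p[0]+c*L[:,0]-s*L[:,1],p[1]+s*L[:,0]+c*L[:,1],L[:,2]]
    r=least_squares(lambda p:(w2px(T,W(p))-px).ravel(),p0,loss="soft_l1");print(name,r.x.round(3),(w2px(T,W(r.x))-px).round(1).tolist());return r.x
c=lambda *a:[(70+u/3.33,148+v/3.33) for u,v in a]
rk=pose("rack",[(86,165,10),(86,-165,10),(-86,-165,10),(-86,165,10),(70,123,76),(70,77,76),(70,-77,76),(70,-123,76)],
 c((25,90),(500,38),(520,295),(35,340),(47,87),(120,84),(357,57),(427,53)),[500,225,.05])
rs=pose("rest",[(86.6,19,75),(86.6,-19,75)],c((693,16),(755,22)),[520,-80,-.1])
f=px2w(T,c((662,3),(778,10),(762,208),(647,197)),5);print(f.round(0),f.mean(0))
E
python3 fit.py
```

```text
pot [ 524.9 -333.8] 95.75 [np.uint64(2313)]
pot [ 522.9 -337.2] 297.0625 [np.uint64(903)]
pot [ 524.8 -334.3] 414.375 [np.uint64(2313), np.uint64(903)]
rack [5.01528e+02 2.26545e+02 7.50000e-02] [[-0.2, -0.0], [-0.5, 1.6], [0.3, -0.8], [-0.4, -0.1], [0.5, 0.6], [-0.2, -0.7], [0.1, 0.4], [0.5, -0.5]]
rest [ 5.11777e+02 -7.10370e+01 -1.22000e-01] [[0.5, 0.0], [-0.5, -0.0]]
[[ 627.  -46.    5.]
 [ 620. -127.    5.]
 [ 482. -110.    5.]
 [ 491.  -31.    5.]] [554.91721152 -78.52790363   5.        ]
```

```bash
cat > ov.py <<'E'
from h import *
def fr(p,L):
    L=np.array(L,float);c,s=np.cos(p[2]),np.sin(p[2]);return np.c_[p[0]+c*L[:,0]-s*L[:,1],p[1]+s*L[:,0]+c*L[:,1],L[:,2]]
rack=(501.5,226.5,.075);rest=(512,-72.5,-.118);pot=(524.8,-334,0)
t=np.linspace(0,2*np.pi,40)
P=[fr(rack,[(86,165,10),(86,-165,10),(-86,-165,10),(-86,165,10)])]
for y in(-100,0,100):P.append(fr(rack,[(70,y+23,76),(70,y-23,76),(-70,y-23,76),(-70,y+23,76)]))
P.append(fr(rest,[(86.6,19,75),(86.6,-19,75),(0,-19,25),(0,19,25)]))
for r,z in((60,0),(47.5,75)):P.append(fr(pot,np.c_[r*np.cos(t),r*np.sin(t),0*t+z]))
k=4;o=np.zeros((600,800,3),np.uint8)
for n,boxes in(("top",[((70,145),(240,115),(0,0)),((350,145),(100,80),(0,310))]),("scene",[((245,185),(145,140),(300,310)),((175,95),(100,110),(590,310))])):
    d=cam(n)
    for (u,v),(w,h),(a,b) in boxes:
        k=3.3 if n=="top" else 2
        im=cv2.resize(d["image"][v:v+h,u:u+w,::-1],None,fx=k,fy=k,interpolation=3)
        for q in P:cv2.polylines(im,[((w2px(d,q)-[u,v]+.5)*k).astype(int)],True,(0,255,0),1)
        im=im[:600-b,:800-a];o[b:b+im.shape[0],a:a+im.shape[1]]=im
cv2.imwrite("pics/ov1.png",o)
E
python3 ov.py
```

```text
(no output)
```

View pics/ov1.png

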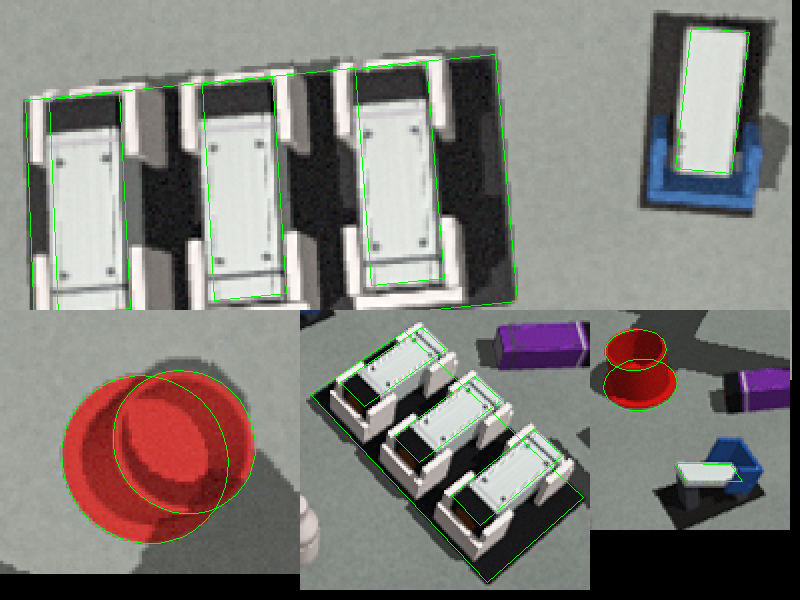

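Call:
play_rows:
  gripper: 1
  series:
    - [14.15, 37, 0, 0, 0, -0.16]
    - [14.15, 37, 0, 0, 0, -0.16]
    - [14.15, 37, 0, 0, 0, -0.16]
    - [14.15, 37, 0, 0, 0, -0.16]
    - [14.15, 37, 0, 0, 0, -0.16]
    - [14.15, 37, 0, 0, 0, -0.16]
    - [14.15, 37, 0, 0, 0, -0.16]
    - [14.15, 37, 0, 0, 0, -0.16]
    - [14.15, 37, 0, 0, 0, -0.16]
    - [14.15, 37, 0, 0, 0, -0.16]
    - [14.15, 37, 0, 0, 0, -0.16]
    - [14.15, 37, 0, 0, 0, -0.16]
    - [14.15, 37, 0, 0, 0, -0.16]
    - [14.15, 37, 0, 0, 0, -0.16]
    - [14.15, 37, 0, 0, 0, -0.16]
    - [14.15, 37, 0, 0, 0, -0.16]
    - [14.15, 37, 0, 0, 0, -0.16]
    - [14.15, 37, 0, 0, 0, -0.16]
    - [14.15, 37, 0, 0, 0, -0.16]
    - [0, 0, -40, 0, 0, 0]

```text
clock: 2.07
position: [516.9, 133.6, 223.4]
ee_rot: [-0.042, 0.999, 0.003, 0.01]
contact_force: [1.6, 0.6, 0.1]
gripper_width: 85.3
grasp_force: 0.0
```

Call:
play_rows:
  series:
    - [0, 0, -40, 0, 0, 0]
    - [0, 0, -40, 0, 0, 0]
    - [0, 0, -20, 0, 0, 0]
    - [0, 0, 0, 0, 0, 0]
    - [0, 0, 0, 0, 0, 0]
    - [0, 0, 0, 0, 0, 0]
    - [0, 0, 0, 0, 0, 0]

```text
clock: 2.65
position: [510.7, 126.8, 118.6]
ee_rot: [-0.038, 0.999, 0.001, 0.002]
contact_force: [-0.1, 0.1, -0.8]
gripper_width: 85.1
grasp_force: 0.0
```

```bash
python3 - <<'E'
from h import *
s=read_state();print(s["position"].round(1),s["ee_rot"].round(4),s["joints"].round(3));Rm=R.from_quat(s["ee_rot"]).as_matrix();print(Rm.round(3))
d=cam("top");s2=cam("scene")
cv2.imwrite("pics/p2.png",np.hstack([cv2.resize(d["image"][140:250,150:250,::-1],None,fx=4,fy=4),cv2.resize(s2["image"][160:270,230:330,::-1],None,fx=4,fy=4)]))
E
```

```text
[510.7 126.8 118.6] [-0.0383  0.9993  0.001   0.0022] [ 5.520e-01  3.630e-01 -4.190e-01  1.000e-03 -7.840e-01 -2.047e+00]
[[-0.997 -0.077  0.004]
 [-0.077  0.997  0.002]
 [-0.004  0.002 -1.   ]]
```

View pics/p2.png

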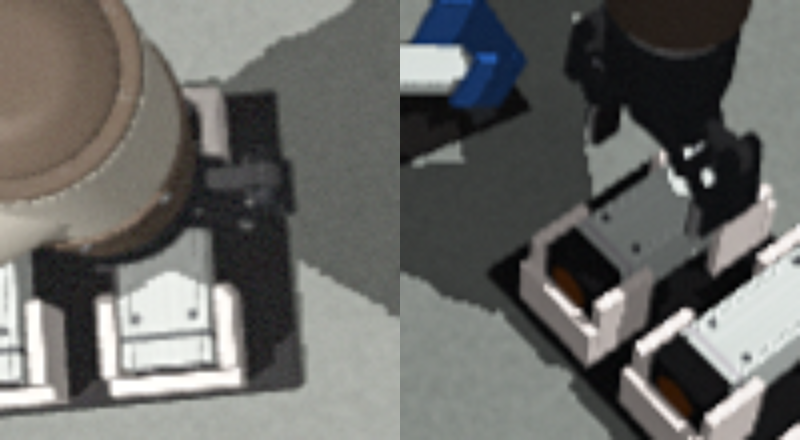

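Call:
play_rows:
  series:
    - [0, 0, -30, 0, 0, 0]
    - [0, 0, -28, 0, 0, 0]
    - [0, 0, 0, 0, 0, 0]
    - [0, 0, 0, 0, 0, 0]

```text
clock: 3.08
position: [509.1, 125.9, 58.4]
ee_rot: [-0.038, 0.999, -0.001, -0.001]
contact_force: [0.6, 0.7, 0.7]
gripper_width: 85.2
grasp_force: 0.0
```

Call:
play_rows:
  gripper: 0
  series:
    - [0, 0, 0, 0, 0, 0]
    - [0, 0, 0, 0, 0, 0]
    - [0, 0, 0, 0, 0, 0]
    - [0, 0, 0, 0, 0, 0]
    - [0, 0, 0, 0, 0, 0]
    - [0, 0, 0, 0, 0, 0]
    - [0, 0, 0, 0, 0, 0]

```text
clock: 3.67
position: [510.7, 127.3, 60.4]
ee_rot: [-0.039, 0.999, 0.001, 0.002]
contact_force: [-1.4, 2.7, 4.5]
gripper_width: 45.3
grasp_force: 62.5
```

Call:
play_rows:
  series:
    - [0, 0, 40, 0, 0, 0]
    - [0, 0, 40, 0, 0, 0]
    - [0, 0, 40, 0, 0, 0]
    - [0, 0, 0, 0.075, -0.99, 0]
    - [0, 0, 0, 0.075, -0.99, 0]
    - [0, 0, 0, 0.075, -0.99, 0]
    - [0, 0, 0, 0.075, -0.99, 0]
    - [0, 0, 0, 0.075, -0.99, 0]
    - [0, 0, 0, 0.075, -0.99, 0]
    - [0, 0, 0, 0, 0, 0]
    - [0, 0, 0, 0, 0, 0]
    - [0, 0, 0, 0, 0, 0]
    - [0, 0, 0, 0, 0, 0]
    - [0, 0, 0, 0, 0, 0]

```text
clock: 4.83
position: [534.4, 105.5, 195.6]
ee_rot: [-0.028, 0.973, -0.009, 0.23]
contact_force: [-1.3, 0.1, -4.2]
gripper_width: 44.9
grasp_force: 67.7
```

```bash
cat > st.py <<'E'
from h import *
s=read_state();M=R.from_quat(s["ee_rot"]).as_matrix()
print(s["clock"],s["position"].round(1),"j",s["joints"].round(2),"tilt z",M[:,2].round(3),"y",M[:,1].round(3),"F",s["contact_force"].round(2),"T",s["wrist_torque"].round(3),"Ty_tool",(s["wrist_torque"]@M[:,1]).round(4),s["gripper_width"])
E
python3 st.py
```

```text
4.8333 [534.4 105.5 195.6] j [ 0.49  0.13 -0.85  0.9  -0.28 -2.84] tilt z [ 0.448 -0.005 -0.894] y [-0.05   0.998 -0.03 ] F [-1.34  0.09 -4.18] T [ 0.029  1.494 -0.027] Ty_tool 1.4907 44.93662412015945
```

Call:
play_rows:
  series:
    - [0, 0, 0, -0.075, 0.99, 0]
    - [0, 0, 0, -0.075, 0.99, 0]
    - [0, 0, 0, -0.075, 0.99, 0]
    - [0, 0, 0, -0.075, 0.99, 0]
    - [0, 0, 0, -0.075, 0.99, 0]
    - [0, 0, 0, -0.075, 0.99, 0]
    - [0, 0, 0, 0, 0, 0]
    - [0, 0, 0, 0, 0, 0]
    - [0, 0, 0, 0, 0, 0]
    - [0, 0, 0, 0, 0, 0]
    - [0, 0, 0, 0, 0, 0]
    - [0, 0, 0, 0, 0, 0]

```text
clock: 5.83
position: [544.0, 92.5, 201.8]
ee_rot: [-0.03, 0.999, -0.036, -0.006]
contact_force: [-0.3, -0.9, -5.1]
gripper_width: 45.5
grasp_force: 67.7
```

```bash
python3 st.py
```

```text
5.8333 [544.   92.5 201.8] j [ 0.49  0.32 -0.26  0.07 -1.03 -2.04] tilt z [-0.011 -0.071 -0.997] y [-0.059  0.996 -0.071] F [-0.26 -0.85 -5.08] T [ 0.228 -0.032  0.056] Ty_tool -0.0492 45.477540315193494
```

Call:
play_rows:
  series:
    - [0, 0, 0, -0.075, 0.99, 0]
    - [0, 0, 0, -0.075, 0.99, 0]
    - [0, 0, 0, -0.075, 0.99, 0]
    - [0, 0, 0, -0.075, 0.99, 0]
    - [0, 0, 0, -0.075, 0.99, 0]
    - [0, 0, 0, -0.075, 0.99, 0]
    - [0, 0, 0, 0, 0, 0]
    - [0, 0, 0, 0, 0, 0]
    - [0, 0, 0, 0, 0, 0]
    - [0, 0, 0, 0, 0, 0]
    - [0, 0, 0, 0, 0, 0]

```text
clock: 6.75
position: [544.5, 92.7, 203.1]
ee_rot: [-0.039, 0.948, -0.048, -0.311]
contact_force: [-0.8, -0.9, -4.1]
gripper_width: 45.6
grasp_force: 68.1
```

```bash
python3 st.py
```

```text
6.75 [544.5  92.7 203.1] j [ 0.4   0.61  0.17 -0.12 -1.75 -1.87] tilt z [-0.586 -0.115 -0.802] y [-0.104  0.992 -0.067] F [-0.78 -0.93 -4.14] T [ 0.329 -1.845  0.003] Ty_tool -1.8649 45.56729733532246
```

Call:
play_rows:
  series:
    - [0, 0, 0, 0.075, -0.99, 0]
    - [0, 0, 0, 0.075, -0.99, 0]
    - [0, 0, 0, 0.075, -0.99, 0]
    - [0, 0, 0, 0.075, -0.99, 0]
    - [0, 0, 0, 0.075, -0.99, 0]
    - [0, 0, 0, 0.075, -0.99, 0]
    - [0, 0, 0, 0, 0, 0]
    - [0, 0, 0, 0, 0, 0]
    - [0, 0, 0, 0, 0, 0]
    - [0, 0, 0, 0, 0, 0]
    - [0, 0, 0, 0, 0, 0]
    - [0, 0, 0, 0, 0, 0]

```text
clock: 7.75
position: [545.6, 92.7, 201.1]
ee_rot: [-0.029, 0.999, -0.036, -0.007]
contact_force: [-0.6, -0.6, -4.4]
gripper_width: 45.2
grasp_force: 68.1
```

```bash
python3 st.py
```

```text
7.75 [545.6  92.7 201.1] j [ 0.49  0.32 -0.26  0.07 -1.03 -2.04] tilt z [-0.012 -0.072 -0.997] y [-0.059  0.996 -0.071] F [-0.57 -0.61 -4.45] T [ 0.267 -0.043 -0.001] Ty_tool -0.0581 45.23325424098562
```

Call:
play_rows:
  series:
    - [-17.5, 17.2, -20, 0.35, -0.05, 0.08]
    - [-17.5, 17.2, -30, 0.35, -0.05, 0.08]
    - [0, 0, -20, 0, 0, 0]
    - [0, 0, 0, 0, 0, 0]
    - [0, 0, 0, 0, 0, 0]
    - [0, 0, 0, 0, 0, 0]
    - [0, 0, 0, 0, 0, 0]

```text
clock: 8.33
position: [511.6, 127.4, 133.1]
ee_rot: [-0.038, 0.999, 0.001, 0.002]
contact_force: [-0.0, -0.3, -4.5]
gripper_width: 45.4
grasp_force: 68.5
```

```bash
python3 st.py; python3 - <<'E'
from h import *
d=cam("top");s2=cam("scene")
cv2.imwrite("pics/p3.png",np.hstack([cv2.resize(d["image"][140:250,150:250,::-1],None,fx=4,fy=4),cv2.resize(s2["image"][150:260,230:330,::-1],None,fx=4,fy=4)]))
E
```

```text
8.3333 [511.6 127.4 133.1] j [ 0.55  0.35 -0.4  -0.   -0.82 -2.05] tilt z [ 0.003  0.003 -1.   ] y [-0.075  0.997  0.002] F [-0.02 -0.26 -4.54] T [-0.059  0.042 -0.024] Ty_tool 0.0466 45.408487001897306
```

View pics/p3.png

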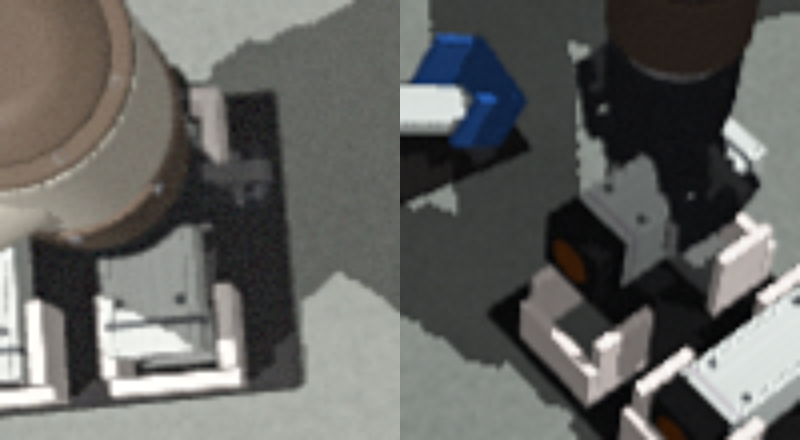

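Call:
play_rows:
  series:
    - [0, 0, -35, 0, 0, 0]
    - [0, 0, -25, 0, 0, 0]
    - [0, 0, -7, 0, 0, 0]
    - [0, 0, -6, 0, 0, 0]
    - [0, 0, 0, 0, 0, 0]
    - [0, 0, 0, 0, 0, 0]
    - [0, 0, 0, 0, 0, 0]

```text
clock: 9.02
position: [509.2, 126.4, 60.6]
ee_rot: [-0.038, 0.999, -0.0, -0.001]
contact_force: [-5.4, -0.9, 6.0]
gripper_width: 45.3
grasp_force: 69.7
```

Call:
play_rows:
  gripper: 1
  series:
    - [0, 0, 0, 0, 0, 0]
    - [0, 0, 0, 0, 0, 0]
    - [0, 0, 0, 0, 0, 0]
    - [0, 0, 0, 0, 0, 0]
    - [0, 0, 0, 0, 0, 0]
    - [0, 0, 40, 0, 0, 0]
    - [0, 0, 40, 0, 0, 0]
    - [-2.5, 33.2, 0, -0.075, 0.99, 0]
    - [-2.5, 33.2, 0, -0.075, 0.99, 0]
    - [-2.5, 33.3, 0, -0.075, 0.99, 0]
    - [0, 0, 0, 0, 0, 0]
    - [0, 0, 0, 0, 0, 0]
    - [0, 0, 0, 0, 0, 0]

```text
clock: 10.1
position: [502.2, 226.4, 137.8]
ee_rot: [-0.037, 0.987, -0.006, -0.155]
contact_force: [0.4, -0.1, -0.6]
gripper_width: 85.3
grasp_force: 0.0
```

```bash
python3 st.py
```

```text
10.1 [502.2 226.4 137.8] j [ 0.63  0.51 -0.08 -0.17 -1.25 -2.05] tilt z [-0.307 -0.023 -0.952] y [-0.075  0.997  0.   ] F [ 0.4  -0.08 -0.59] T [ 0.004 -0.633  0.006] Ty_tool -0.6319 85.2791575835983
```

Call:
play_rows:
  series:
    - [0.5, 0, -35, 0, 0, 0]
    - [0, 0, -30, 0, 0, 0]
    - [0, 0, -14, 0, 0, 0]
    - [0, 0, 0, 0, 0, 0]
    - [0, 0, 0, 0, 0, 0]

```text
clock: 10.52
position: [502.5, 225.5, 59.8]
ee_rot: [-0.037, 0.987, -0.006, -0.155]
contact_force: [0.6, 0.2, 0.5]
gripper_width: 85.4
grasp_force: 0.0
```

Call:
play_rows:
  gripper: 0
  series:
    - [0, 0, 0, 0, 0, 0]
    - [0, 0, 0, 0, 0, 0]
    - [0, 0, 0, 0, 0, 0]
    - [0, 0, 0, 0, 0, 0]
    - [0, 0, 0, 0, 0, 0]
    - [0, 0, 0, 0, 0, 0]
    - [0, 0, 40, 0, 0, 0]
    - [0, 0, 40, 0, 0, 0]
    - [0, 0, 0, 0.075, -0.99, 0]
    - [0, 0, 0, 0.075, -0.99, 0]
    - [0, 0, 0, 0.075, -0.99, 0]
    - [0, 0, 0, 0.075, -0.99, 0]
    - [0, 0, 0, 0.075, -0.99, 0]
    - [0, 0, 0, 0, 0, 0]
    - [0, 0, 0, 0, 0, 0]
    - [0, 0, 0, 0, 0, 0]
    - [0, 0, 0, 0, 0, 0]

```text
clock: 11.93
position: [504.8, 228.1, 140.4]
ee_rot: [-0.037, 0.994, 0.006, 0.104]
contact_force: [1.7, -0.3, -3.5]
gripper_width: 45.3
grasp_force: 67.1
```

```bash
python3 st.py
```

```text
11.9333 [504.8 228.1 140.4] j [ 0.78  0.3  -0.55  0.25 -0.57 -2.47] tilt z [ 0.207  0.019 -0.978] y [-0.075  0.997  0.004] F [ 1.67 -0.3  -3.5 ] T [-0.025  0.519 -0.011] Ty_tool 0.5196 45.25131461280611
```

Call:
play_rows:
  series:
    - [0, 0, 0, -0.075, 0.99, 0]
    - [0, 0, 0, -0.075, 0.99, 0]
    - [0, 0, 0, -0.075, 0.99, 0]
    - [0, 0, 0, -0.075, 0.99, 0]
    - [0, 0, 0, -0.075, 0.99, 0]
    - [0, 0, 0, 0, 0, 0]
    - [0, 0, 0, 0, 0, 0]
    - [0, 0, 0, 0, 0, 0]
    - [0, 0, 0, 0, 0, 0]
    - [0, 0, 0, 0, 0, 0]
    - [0, 0, 0, 0, 0, 0]

```text
clock: 12.85
position: [502.3, 226.9, 140.2]
ee_rot: [-0.038, 0.987, -0.005, -0.155]
contact_force: [0.8, 0.2, -3.5]
gripper_width: 44.9
grasp_force: 67.6
```

```bash
python3 st.py
```

```text
12.85 [502.3 226.9 140.2] j [ 0.63  0.5  -0.08 -0.17 -1.26 -2.05] tilt z [-0.305 -0.021 -0.952] y [-0.076  0.997  0.002] F [ 0.77  0.16 -3.47] T [ 0.079 -1.034 -0.023] Ty_tool -1.0372 44.88891691396209
```

Call:
play_rows:
  series:
    - [0, 0, 0, -0.075, 0.99, 0]
    - [0, 0, 0, -0.075, 0.99, 0]
    - [0, 0, 0, -0.075, 0.99, 0]
    - [0, 0, 0, -0.075, 0.99, 0]
    - [0, 0, 0, -0.075, 0.99, 0]
    - [0, 0, 0, 0, 0, 0]
    - [0, 0, 0, 0, 0, 0]
    - [0, 0, 0, 0, 0, 0]
    - [0, 0, 0, 0, 0, 0]
    - [0, 0, 0, 0.075, -0.99, 0]
    - [0, 0, 0, 0.075, -0.99, 0]
    - [0, 0, 0, 0.075, -0.99, 0]
    - [0, 0, 0, 0.075, -0.99, 0]
    - [0, 0, 0, 0.075, -0.99, 0]
    - [0, 0, 0, 0, 0, 0]
    - [0, 0, 0, 0, 0, 0]
    - [0, 0, 0, 0, 0, 0]
    - [0, 0, 0, 0, 0, 0]
    - [0, 0, 0, 0, 0, 0]
    - [0, 0, 0, 0, 0, 0]

```text
clock: 14.52
position: [503.4, 226.6, 138.8]
ee_rot: [-0.037, 0.987, -0.005, -0.156]
contact_force: [0.4, 1.0, -5.2]
gripper_width: 45.5
grasp_force: 67.6
```

```bash
python3 st.py
```

```text
14.5167 [503.4 226.6 138.8] j [ 0.63  0.51 -0.08 -0.17 -1.26 -2.05] tilt z [-0.307 -0.022 -0.951] y [-0.074  0.997  0.001] F [ 0.36  1.03 -5.23] T [ 0.1   -0.97  -0.034] Ty_tool -0.975 45.549982666458085
```

```bash
cat > sm.py <<'E'
from h import *
A=[]
for i in range(10):
    get_image("top");s=read_state();M=R.from_quat(s["ee_rot"]).as_matrix()
    A.append([s["wrist_torque"]@M[:,1],*s["contact_force"]])
A=np.array(A);print(s["clock"],"Ty,F mean",A.mean(0).round(3),"sd",A.std(0).round(3));print(A[:,0].round(3),A[:,3].round(2))
E
python3 sm.py
```

```text
15.0167 Ty,F mean [-0.937 -0.296  0.028 -4.612] sd [0.022 0.432 0.452 0.542]
[-0.923 -0.902 -0.976 -0.97  -0.929 -0.934 -0.931 -0.911 -0.949 -0.949] [-4.27 -4.61 -5.07 -4.92 -4.59 -4.37 -5.49 -5.22 -3.8  -3.8 ]
```

Call:
play_rows:
  series:
    - [0, 0, 0, 0.075, -0.99, 0]
    - [0, 0, 0, 0.075, -0.99, 0]
    - [0, 0, 0, 0.075, -0.99, 0]
    - [0, 0, 0, 0.075, -0.99, 0]
    - [0, 0, 0, 0.075, -0.99, 0]
    - [0, 0, 0, 0, 0, 0]
    - [0, 0, 0, 0, 0, 0]
    - [0, 0, 0, 0, 0, 0]
    - [0, 0, 0, 0, 0, 0]
    - [0, 0, 0, -0.075, 0.99, 0]
    - [0, 0, 0, -0.075, 0.99, 0]
    - [0, 0, 0, -0.075, 0.99, 0]
    - [0, 0, 0, -0.075, 0.99, 0]
    - [0, 0, 0, -0.075, 0.99, 0]
    - [0, 0, 0, 0, 0, 0]
    - [0, 0, 0, 0, 0, 0]
    - [0, 0, 0, 0, 0, 0]
    - [0, 0, 0, 0, 0, 0]
    - [0, 0, 0, 0, 0, 0]

```text
clock: 16.6
position: [502.3, 226.8, 140.2]
ee_rot: [-0.038, 0.987, -0.005, -0.154]
contact_force: [0.6, -0.0, -4.3]
gripper_width: 45.5
grasp_force: 69.7
```

```bash
python3 sm.py; python3 st.py
```

```text
17.1 Ty,F mean [-1.071 -0.047 -0.067 -4.694] sd [0.025 0.291 0.695 0.537]
[-1.069 -1.031 -1.1   -1.073 -1.087 -1.092 -1.04  -1.041 -1.07  -1.103] [-5.24 -4.23 -4.4  -4.47 -4.76 -5.17 -4.04 -5.75 -4.03 -4.85]
17.1 [502.9 226.7 139.6] j [ 0.63  0.51 -0.08 -0.17 -1.26 -2.05] tilt z [-0.306 -0.022 -0.952] y [-0.075  0.997  0.001] F [-0.34  0.7  -4.85] T [ 0.082 -1.1    0.018] Ty_tool -1.1032 45.11444272737959
```

Call:
play_rows:
  series:
    - [0, 0, 40, 0, 0, -0.92]
    - [0, 0, 40, 0, 0, -0.92]
    - [7.3, -38.2, 0, 0, 0, 0]
    - [7.3, -38.2, 0, -0.117, -0.985, 0]
    - [7.3, -38.2, 0, -0.117, -0.985, 0]
    - [7.3, -38.2, 0, -0.117, -0.985, 0]
    - [7.3, -38.2, 0, -0.117, -0.985, 0]
    - [7.3, -38.2, 0, -0.117, -0.985, 0]
    - [7.3, -38.2, 0, 0, 0, 0]
    - [7.3, -38.2, 0, 0, 0, 0]
    - [0, 0, -40, 0, 0, 0]
    - [0, 0, -25, 0, 0, 0]
    - [0, 0, 0, 0, 0, 0]
    - [0, 0, 0, 0, 0, 0]
    - [0, 0, 0, 0, 0, 0]
    - [0, 0, 0, 0, 0, 0]

```text
clock: 18.43
position: [562.9, -78.2, 157.0]
ee_rot: [0.058, 0.993, -0.005, 0.106]
contact_force: [0.5, -0.4, -5.4]
gripper_width: 45.2
grasp_force: 69.6
```

```bash
python3 st.py; python3 - <<'E'
from h import *
d=cam("top");s2=cam("scene")
cv2.imwrite("pics/p4.png",np.hstack([cv2.resize(d["image"][130:230,235:335,::-1],None,fx=4,fy=4),cv2.resize(s2["image"][125:225,180:280,::-1],None,fx=4,fy=4)]))
E
```

```text
18.4333 [562.9 -78.2 157. ] j [ 0.18  0.3  -0.45  0.1  -0.62 -1.94] tilt z [ 0.209 -0.023 -0.978] y [0.115 0.993 0.002] F [ 0.45 -0.39 -5.42] T [ 0.002  0.529 -0.034] Ty_tool 0.5261 45.203933816224115
```

View pics/p4.png

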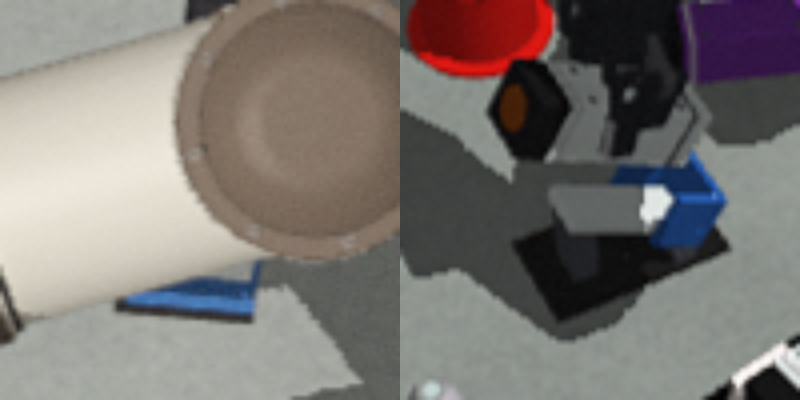

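Call:
play_rows:
  series:
    - [-1, 0, -25, 0, 0, 0]
    - [0, 0, -20, 0, 0, 0]
    - [0, 0, -10, 0, 0, 0]
    - [0, 0, -5, 0, 0, 0]
    - [0, 0, 0, 0, 0, 0]
    - [0, 0, 0, 0, 0, 0]

```text
clock: 19.03
position: [561.2, -78.6, 95.6]
ee_rot: [0.058, 0.993, -0.005, 0.104]
contact_force: [0.4, -0.4, -4.3]
gripper_width: 45.6
grasp_force: 69.6
```

Call:
play_rows:
  series:
    - [0, 0, -3, 0, 0, 0]
    - [0, 0, -2, 0, 0, 0]
    - [0, 0, -2, 0, 0, 0]
    - [0, 0, 0, 0, 0, 0]

```text
clock: 19.37
position: [561.8, -78.7, 90.9]
ee_rot: [0.058, 0.993, -0.005, 0.106]
contact_force: [-4.0, 0.8, 10.6]
gripper_width: 45.3
grasp_force: 71.3
```

Call:
play_rows:
  gripper: 1
  series:
    - [0, 0, 0, 0, 0, 0]
    - [0, 0, 0, 0, 0, 0]
    - [0, 0, 0, 0, 0, 0]
    - [0, 0, 0, 0, 0, 0]
    - [0, 0, 0, 0, 0, 0]
    - [0, 0, 0, 0, 0, 0]
    - [0, 0, 0, 0, 0, 0]
    - [0, 0, 0, 0, 0, 0]
    - [-8, 1, 39, 0, 0, 0]
    - [-8, 1, 39, 0, 0, 0]
    - [0, 0, 40, 0.117, 0.985, 0]
    - [20, -2, 20, 0.117, 0.985, 0]
    - [30, -4, 0, 0.117, 0.985, 0]
    - [30, -4, 0, 0.117, 0.985, 0]
    - [30, -4, 0, 0.117, 0.985, 0]
    - [0, 0, 0, 0.117, 0.985, 0]
    - [0, 0, 0, 0.117, 0.985, 0]
    - [0, 0, 0, 0.117, 0.985, 0]
    - [0, 0, 0, 0.117, 0.985, 0]
    - [0, 0, 0, 0, 0, 0]

```text
clock: 21.03
position: [653.8, -91.4, 205.3]
ee_rot: [0.056, 0.938, 0.019, -0.343]
contact_force: [-1.5, 0.2, -3.2]
gripper_width: 85.6
grasp_force: 0.0
```

```bash
python3 st.py; python3 - <<'E'
from h import *
d=cam("top");s2=cam("scene")
cv2.imwrite("pics/p5.png",np.hstack([cv2.resize(d["image"][130:230,235:335,::-1],None,fx=4,fy=4),cv2.resize(s2["image"][125:225,180:280,::-1],None,fx=4,fy=4)]))
E
```

```text
21.0333 [653.8 -91.4 205.3] j [ 0.06  0.83  0.57 -0.12 -2.   -1.76] tilt z [-0.64   0.074 -0.765] y [ 0.119  0.993 -0.003] F [-1.46  0.21 -3.21] T [-0.105 -1.38  -0.01 ] Ty_tool -1.3828 85.62287332427204
```

View pics/p5.png

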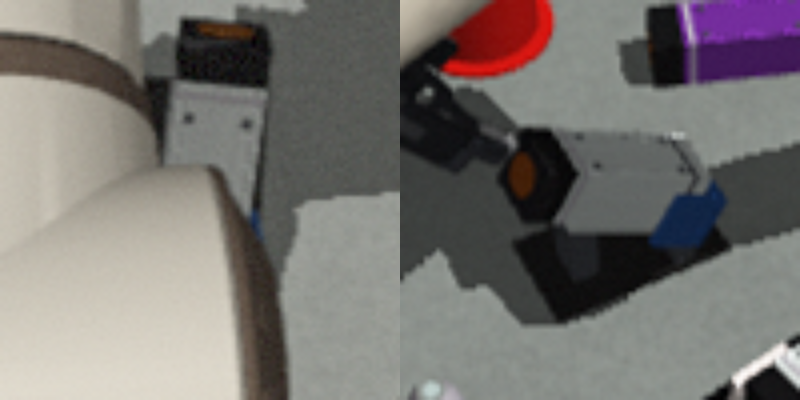

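Call:
play_rows:
  series:
    - [-6, 1.9, -24, 0, 0, 0]
    - [-12, 1.9, -24, 0, 0, 0]
    - [-14, 1.9, -24, 0, 0, 0]
    - [-15, 1.9, -24, 0, 0, 0]
    - [0, 0, 0, 0, 0, 0]
    - [0, 0, 0, 0, 0, 0]
    - [0, 0, 0, 0, 0, 0]

```text
clock: 21.72
position: [607.5, -84.1, 119.0]
ee_rot: [0.055, 0.941, 0.018, -0.334]
contact_force: [0.5, -0.9, 0.6]
gripper_width: 85.4
grasp_force: 0.0
```

```bash
python3 st.py; python3 - <<'E'
from h import *
d=cam("top");s2=cam("scene")
cv2.imwrite("pics/p6.png",np.hstack([cv2.resize(d["image"][110:210,235:335,::-1],None,fx=4,fy=4),cv2.resize(s2["image"][125:225,180:280,::-1],None,fx=4,fy=4)]))
E
```

```text
21.7167 [607.5 -84.1 119. ] j [ 0.07  0.81  0.31 -0.12 -1.74 -1.74] tilt z [-0.627  0.071 -0.776] y [ 0.116  0.993 -0.003] F [ 0.55 -0.88  0.59] T [-0.126 -1.263  0.034] Ty_tool -1.2693 85.4460854681821
```

View pics/p6.png

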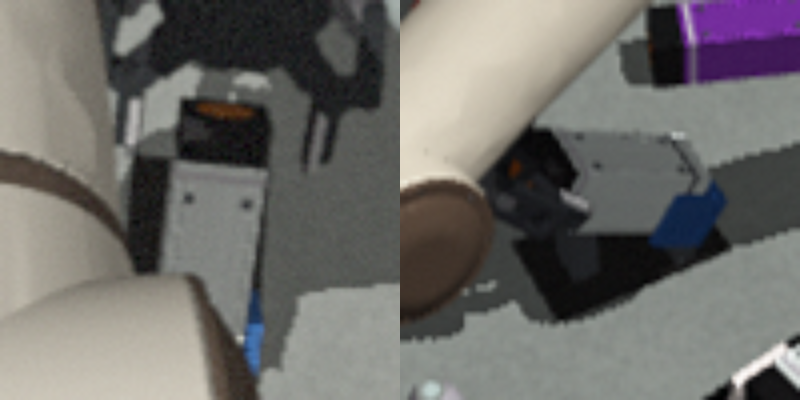

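Call:
play_rows:
  series:
    - [-2, 0, -10, 0, 0, 0]
    - [0, 0, 0, 0, 0, 0]
    - [0, 0, 0, 0, 0, 0]

```text
clock: 22.07
position: [603.9, -83.9, 105.6]
ee_rot: [0.056, 0.939, 0.019, -0.338]
contact_force: [-0.5, 0.5, 0.7]
gripper_width: 85.4
grasp_force: 0.0
```

Call:
play_rows:
  gripper: 0
  series:
    - [0, 0, 0, 0, 0, 0]
    - [0, 0, 0, 0, 0, 0]
    - [0, 0, 0, 0, 0, 0]
    - [0, 0, 0, 0, 0, 0]
    - [0, 0, 0, 0, 0, 0]
    - [0, 0, 0, 0, 0, 0]
    - [0, 0, 0, 0, 0, 0]
    - [0, 0, 20, 0, 0, 0]
    - [0, 0, 30, 0, 0, 0]
    - [0, 0, 30, 0, 0, 0]
    - [0, 0, 30, 0, 0, 0]
    - [0, 0, 30, 0, 0, 0]
    - [0, 0, 0, 0, 0, 0]
    - [0, 0, 0, 0, 0, 0]

```text
clock: 23.23
position: [605.0, -83.5, 246.8]
ee_rot: [0.056, 0.941, 0.019, -0.334]
contact_force: [0.2, -0.4, -5.6]
gripper_width: 45.3
grasp_force: 61.6
```

```bash
python3 st.py
```

```text
23.2333 [605.  -83.5 246.8] j [ 0.07  0.7   0.43 -0.13 -1.97 -1.77] tilt z [-0.626  0.074 -0.776] y [ 0.118  0.993 -0.001] F [ 0.18 -0.41 -5.56] T [-0.292 -2.362 -0.041] Ty_tool -2.3803 45.337712270613316
```

Call:
play_rows:
  series:
    - [0, 0, 0, -0.098, -0.826, 0]
    - [0, 0, 0, -0.098, -0.826, 0]
    - [-10.3, -31.3, 1, -0.098, -0.826, 0]
    - [-10.3, -31.3, 1, -0.098, -0.826, 0]
    - [-10.3, -31.3, 1, -0.098, -0.826, 0]
    - [-10.3, -31.3, 1, -0.098, -0.826, 0]
    - [-10.3, -31.3, 1, -0.098, -0.826, 0]
    - [-10.3, -31.3, 1, -0.098, -0.826, 0]
    - [-10.3, -31.3, 1, -0.098, -0.826, 0]
    - [-10.3, -31.3, 1, -0.098, -0.826, 0]
    - [0, 0, 0, -0.098, -0.826, 0]
    - [0, 0, 0, -0.098, -0.826, 0]
    - [0, 0, 0, 0, 0, 0]
    - [0, 0, 0, 0, 0, 0]
    - [0, 0, 0, 0, 0, 0]
    - [0, 0, 0, 0, 0, 0]

```text
clock: 24.57
position: [522.2, -333.8, 253.0]
ee_rot: [0.058, 0.983, -0.011, 0.175]
contact_force: [-0.1, 0.6, -3.6]
gripper_width: 45.2
grasp_force: 64.5
```

```bash
python3 st.py; python3 - <<'E'
from h import *
d=cam("top");s2=cam("scene")
cv2.imwrite("pics/p7.png",np.hstack([cv2.resize(d["image"][130:230,350:450,::-1],None,fx=4,fy=4),cv2.resize(s2["image"][60:160,140:240,::-1],None,fx=4,fy=4)]))
E
```

```text
24.5667 [ 522.2 -333.8  253. ] j [-0.34  0.25 -0.2  -0.11 -0.78 -1.28] tilt z [ 0.343 -0.042 -0.938] y [ 0.119  0.993 -0.001] F [-0.06  0.58 -3.61] T [0.144 1.043 0.007] Ty_tool 1.0528 45.23107798842619
```

View pics/p7.png

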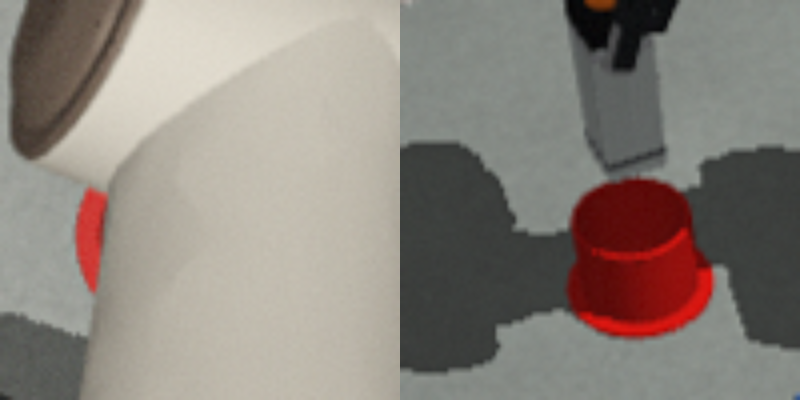

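```bash
python3 - <<'E'
from h import *
d=cam("scene")
c,s=np.cos(-.118),np.sin(-.118)
P=[(524.2+c*a-s*b,-334+s*a+c*b,z) for z in(129,215) for a,b in((23,23),(23,-23),(-23,-23),(-23,23))]
u=w2px(d,P);print(((u-[140,60]+.5)*4+[400,0]).round(0))
E
```

```text
[[609. 193.]
 [585. 157.]
 [641. 139.]
 [665. 174.]
 [594.  99.]
 [570.  63.]
 [629.  45.]
 [655.  80.]]
```

Call:
play_rows:
  series:
    - [0.5, 0, -25, 0, 0, 0]
    - [0, 0, -25, 0, 0, 0]
    - [0, 0, -20, 0, 0, 0]
    - [0, 0, -15, 0, 0, 0]
    - [0, 0, -12, 0, 0, 0]
    - [0, 0, -10, 0, 0, 0]
    - [0, 0, -5, 0, 0, 0]
    - [0, 0, 0, 0, 0, 0]
    - [0, 0, 0, 0, 0, 0]

```text
clock: 25.47
position: [522.8, -334.4, 142.6]
ee_rot: [0.059, 0.982, -0.012, 0.177]
contact_force: [0.2, 0.4, -3.5]
gripper_width: 45.1
grasp_force: 64.4
```

Call:
play_rows:
  series:
    - [0, 0, -3, 0, 0, 0]
    - [0, 0, -3, 0, 0, 0]
    - [0, 0, -2, 0, 0, 0]
    - [0, 0, 0, 0, 0, 0]
    - [0, 0, 0, 0, 0, 0]

```text
clock: 25.88
position: [522.2, -334.2, 134.2]
ee_rot: [0.059, 0.982, -0.011, 0.177]
contact_force: [0.5, 0.5, -4.1]
gripper_width: 45.4
grasp_force: 64.5
```

Call:
play_rows:
  series:
    - [0, 0, -2.5, 0, 0, 0]
    - [0, 0, -2.5, 0, 0, 0]
    - [0, 0, 0, 0, 0, 0]
    - [0, 0, 0, 0, 0, 0]

```text
clock: 26.22
position: [522.1, -334.2, 128.8]
ee_rot: [0.059, 0.982, -0.011, 0.177]
contact_force: [0.6, -0.4, -5.3]
gripper_width: 45.4
grasp_force: 64.5
```

Call:
play_rows:
  series:
    - [0, 0, -2, 0, 0, 0]
    - [0, 0, -2, 0, 0, 0]
    - [0, 0, 0, 0, 0, 0]

```text
clock: 26.47
position: [522.3, -334.2, 124.9]
ee_rot: [0.059, 0.982, -0.011, 0.177]
contact_force: [0.1, -0.4, -4.2]
gripper_width: 45.4
grasp_force: 64.8
```

Call:
play_rows:
  series:
    - [0, 0, -1.5, 0, 0, 0]
    - [0, 0, -1.5, 0, 0, 0]
    - [0, 0, 0, 0, 0, 0]

```text
clock: 26.72
position: [522.6, -334.3, 124.7]
ee_rot: [0.058, 0.982, -0.012, 0.178]
contact_force: [-4.7, 3.9, 8.9]
gripper_width: 45.4
grasp_force: 66.3
```

Call:
play_rows:
  gripper: 1
  series:
    - [0, 0, 0, 0, 0, 0]
    - [0, 0, 0, 0, 0, 0]
    - [0, 0, 0, 0, 0, 0]
    - [0, 0, 0, 0, 0, 0]
    - [0, 0, 0, 0, 0, 0]
    - [0, 0, 0, 0, 0, 0]
    - [0, 0, 0, 0, 0, 0]
    - [-3.4, 0.4, 9.4, 0, 0, 0]
    - [-10, 1.2, 28, 0, 0, 0]
    - [-12, 1.4, 33, 0, 0, 0]
    - [-12, 1.4, 33, 0, 0, 0]
    - [-38, 0, 0, 0, 0, 0]
    - [-38, 0, 0, 0, 0, 0]
    - [-38, 0, 0, 0, 0, 0]
    - [0, 0, 0, 0, 0, 0]
    - [0, 0, 0, 0, 0, 0]
    - [0, 0, 0, 0, 0, 0]

```text
clock: 28.13
position: [371.0, -330.2, 226.7]
ee_rot: [0.059, 0.982, -0.012, 0.178]
contact_force: [0.4, 0.4, 0.1]
gripper_width: 85.2
grasp_force: 0.0
```

```bash
python3 st.py; python3 - <<'E'
from h import *
c,s=np.cos(-.118),np.sin(-.118)
for n in("scene","top"):
    d=cam(n);im=d["image"]
    P=[(524.8,-334,146)]+[(524.5+c*a-s*b,-334+s*a+c*b,146) for a,b in((23,23),(23,-23),(-23,-23),(-23,23))]
    u=w2px(d,P);print(n,u.round(1).tolist())
    # dark cap and amber window near the prediction
    x,y=u[0].astype(int);w=im[y-30:y+31,x-30:x+31].astype(int)
    for nm,m in(("black",w.max(2)<55),("amber",(w[...,0]>1.4*w[...,1])&(w[...,1]>1.35*w[...,2])&(w[...,0]<190)&(w[...,0]>60))):
        nn,l,st,ce=cv2.connectedComponentsWithStats(m.astype(np.uint8));k=1+st[1:,4].argsort()[::-1][:3]
        for i in k:print(nm,st[i,4],(ce[i]+[x-30,y-30]).round(1),st[i,:4]+[x-30,y-30,0,0])
    if n=="top":
      # white housings in rack: centroids of light tops
      for yy in(-100,0,100):
        q=w2px(d,[(501.5-.075*yy,226.5+yy,76)])[0].astype(int);print(yy,im[q[1]-3:q[1]+4,q[0]-3:q[0]+4].mean((0,1)).round())
E
```

```text
28.1333 [ 371.  -330.2  226.7] j [-0.47  0.08 -0.46 -0.19 -0.7  -1.1 ] tilt z [ 0.348 -0.045 -0.936] y [ 0.12   0.993 -0.003] F [0.37 0.41 0.06] T [ 0.05   0.7   -0.049] Ty_tool 0.7015 85.17473457452284
scene [[195.0, 96.5], [190.9, 103.3], [185.0, 94.3], [199.1, 89.8], [205.2, 98.6]]
black 231 [196.3  98.9] [186  89  22  20]
black 2 [200.5  84.5] [200  84   2   2]
black 1 [222. 121.] [222 121   1   1]
amber 57 [195.8  95.5] [191  92  10   8]
amber 7 [201.3 124.9] [199 124   5   3]
amber 7 [210.9 118.9] [210 117   3   5]
top [[418.6, 178.5], [407.7, 166.3], [430.1, 168.5], [429.6, 191.1], [406.9, 189.0]]
black 415 [415.1 181.6] [403 169  27  25]
amber 194 [418.3 179.9] [411 172  16  16]
amber 3 [415.3 200. ] [415 199   2   3]
amber 2 [412.5 201.5] [412 201   2   2]
-100 [221. 224. 219.]
0 [58. 57. 57.]
100 [221. 224. 220.]
```

```bash
python3 - <<'E'
from h import *
for n,(x,y,w,h) in(("top",(168,158,48,84)),("scene",(255,188,75,65))):
    a=cv2.cvtColor(cv2.imread(f"pics/{n}0.png"),6)[y:y+h,x:x+w].astype(np.float32);b=cv2.cvtColor(get_image(n)["image"],7)[y:y+h,x:x+w].astype(np.float32)
    print(n,cv2.phaseCorrelate(a,b),np.abs(a-b).mean(),(np.abs(a-b)>40).sum())
E
```

```text
top ((0.3707044844212959, 0.14729638416355328), 0.9765425703039876) 13.397074 401
scene ((0.253394910819253, -0.45710107859378013), 0.8085385656356812) 26.971487 853
```

```bash
python3 -c "
from bench import *
print(job_done())"
```

```text
the job is handed in; nothing more can be done
None
```

The rattling housing was the one in the middle nest (about 0.13 N m shift). I laid it in the rest, regrasped it and stood it cap up on the pot floor; the other two lie in the rack (the y = −100 one tested sound, the y = +100 one was left untouched and untested). I handed the job in after about 28 s, with no verdict returned.

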